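# Change over the vial dryer's trays

## Robot

A 7-joint arm with a two-finger parallel gripper is mounted at the origin on the work surface. World frame = base frame: x ahead of the robot, y to its left, z up, the work surface at z = 0. Lengths are in mm, angles in rad, forces in N, time in s.
With the tool pointing down it reaches from about 400 to 875 mm from the base axis. Payload 4.4 kg.
Tool frame: the origin (TCP) lies between the finger pads; the fingertips stand 11 mm ahead of it and the grasp point (between the pads) lies 8 mm behind it; y points along the fingers, x is the direction in which the jaws open and shut, and the axes are right-handed (so a half turn about y gives the same grasp; the last joint's range is limited). The gripper opens to 85 mm and grips with 20 to 120 N. Pads are 22 mm wide; open, the fingers measure 114 mm over their backs; the gripper's body (76 mm by 85 mm) begins 54 mm behind the grasp point. The pads swing forward as they close: fully open they stand 13 mm farther back than shut.
Start: joints at [-1.385, 0.628, 0.038, 1.517, -0.027, 0.996, -0.02], TCP at [161.921, 629.523, 242.313] pointing down, gripper open.
Joint ranges: [-3.06, 3.06], [-0.37, 2.12], [-1.25, 1.32], [0.18, 2.47], [-1.1, 4.24], [0.23, 1.98], [-2.94, 2.94]. Speed limits (rad/s): [2.57, 2.57, 3.14, 3.14, 3.14, 3.14, 3.14].

## Interface

Orientations are given as [roll, pitch, yaw] about the fixed x, y, z axes, in that order (R = Rz(yaw) Ry(pitch) Rx(roll)).
In Python, from cell import * gives the robot as it stands.
- The arm moves only by the shell command python3 -m jog 'ROWS'. ROWS is JSON, a list of rows, each an object of numbers: "x", "y", "z": the shift along the tool's x, y, z in mm; "ax", "ay", "az": the turn, a rotation vector about the tool's x, y, z in rad; "grip": the finger opening in mm, from 0 to 85.4. In form: [{"x": .., "y": .., "z": .., "ax": .., "ay": .., "az": .., "grip": ..}, ...]. A call has 1 to 5 rows; each row is the pose to reach, as a shift and turn from the pose commanded when the call began, along the tool's axes at that moment; what a row does not reach only later rows make up. A row lasts 1/10 s, in which the tool goes at most 50 mm and 8.59 degrees, less where a joint would pass 70% of its speed; a pose out of reach is approached as far as the arm can. A call with a gripper value outside its range is refused whole. The fingers move at their own pace and stop on an object; the grip force is fixed at half the most. Time passes only in rows, so rows that repeat a pose let the fingers close. It gives the time, the measured TCP pose, the force and the opening at its end, in the units of the state.
- read_state(): the state, without advancing time (a new reading comes with each control period).
- get_image(name): name is "scene" or "top"; returns a dict with "color" (384x512x3 uint8, red, green, blue), "vfov" (degrees; the focal length in pixels is half the picture's height over the tangent of half this angle, whatever the lens; pixels are square), "cx", "cy" (the principal point, pixels), "k1" (the pictures are not rectified: a ray, as slopes to the right and down, at radius r is drawn at 1 + k1 r^2 times it, then the intrinsics apply), "camera_from_world" (4x4, takes a point from world to camera coordinates). Camera axes: x right, y down, z forward; pixel columns grow to the right and rows downward; lengths in mm; the calibration is good to about 2 mm. A picture is of the moment at which its call begins. There is no depth.
- finish_job(): hands the job in, once; it reports no verdict.
The state is a dict: "clock": time; "qpos": joint angles; "qd": joint speeds; "tau": joint torques, N m; "eef_pos": TCP position; "tool_rot": TCP orientation; "force": force on the tool from outside, world axes, zero at the start; "torque": the same for the moment, N m; "width": finger opening in mm.
Only numpy, scipy, OpenCV 4.12 (cv2) and the standard library are available. Lean on these libraries where they do the work, as an engineer would, in place of code of your own. Each camera call takes 0.05 s, during which the arm holds its last target.

## Task

Unload the vial dryer: first push the empty tray with the orange lip fully home, then hook a fingertip behind the blue lip of the full tray and draw it out along its rail all the way to its stop, so that the amber vials stand out in front of the clear hood. Use only the fingertips or the outside of the fingers: do not grip a tray's lip, do not touch or lift the vials, which must stay standing in their pockets, and leave the things around the dryer where they are.

Things in the scene. Friction and masses are not known exactly. Their poses are not given: they have to be found in the camera images.
- dryer: bench vial dryer, fixed: white box with blue top, 75 x 310 x 102 mm, x 195 to 270 mm. Origin on the table midway between the two lanes, below the line of the lips when home. x points inward along the rails (away from the robot): draw out along -x, push home along +x; y across, z up. The lanes are parallel, at y = +80 and -80 mm; which tray is on which side varies.
- full_lane: fixed lane of the full (blue) tray: base plate 130 mm wide, 10 mm thick, x -130 to 195 mm; hood with grey sides and clear roof, x 53 to 193 mm, 130 mm wide, top 80 mm above the table; the tray slides beneath it. Origin at table height, below the middle of the lip when the tray is home; axes as the dryer's. In front of the lip is open space above the base plate.
- empty_lane: fixed lane of the empty (orange) tray: base plate 130 mm wide, 10 mm thick, x -130 to 195 mm; hood with grey sides and clear roof, x 53 to 193 mm, 130 mm wide, top 80 mm above the table; the tray slides beneath it. Origin at table height, below the middle of the lip when the tray is home; axes as the dryer's. In front of the lip is open space above the base plate.
- full_lip (a point): middle of the blue lip's top edge, full tray, 50 mm above the table; moves with the tray; axes as the dryer's. Lip: upright plate 6 mm thick (3 mm either side of this point along x), 100 mm wide, 28 mm high above the tray floor, whose top is 22 mm above the table. Behind it (+x) an open gap 66 mm long for a fingertip, 50 mm of it in front of the hood when home. Carries 3 amber vials; starts fully home.
- empty_lip (a point): middle of the orange lip's top edge, empty tray, 50 mm above the table; moves with the tray; axes as the dryer's. Lip: upright plate 6 mm thick (3 mm either side of this point along x), 100 mm wide, 28 mm high above the tray floor, whose top is 22 mm above the table. Behind it (+x) an open gap 66 mm long for a fingertip, 50 mm of it in front of the hood when home. Empty pockets; starts out.
- full_tray (a joint): how far the full (blue) tray is drawn out, m: 0 fully home, 0.110 against its outer stop. It moves along the dryer's -x, stays where it is left, resists with about 2.5 N of friction.
- empty_tray (a joint): how far the empty (orange) tray is drawn out, m: 0 fully home against its stop, 0.110 against its outer stop; starts between 0.05 and 0.09. Same friction of about 2.5 N; it stays where it is left.
- vial0: small amber glass vial with black cap, 23 mm diameter, 42 mm tall, loose, standing in a 15 mm deep pocket of the full tray, 85 mm behind (+x) the lip and 30 mm towards -y. Origin at the centre of its underside; z up its axis.
- vial1: small amber glass vial with black cap, 23 mm diameter, 42 mm tall, loose, standing in a 15 mm deep pocket of the full tray, 85 mm behind (+x) the lip and on the middle line. Origin at the centre of its underside; z up its axis.
- vial2: small amber glass vial with black cap, 23 mm diameter, 42 mm tall, loose, standing in a 15 mm deep pocket of the full tray, 85 mm behind (+x) the lip and 30 mm towards +y. Origin at the centre of its underside; z up its axis.
- amber_bottle: amber reagent bottle with blue cap, 60 mm diameter, 140 mm tall. Loose bystander beside the dryer. Origin at the centre of its underside.
- beaker: glass beaker, 66 mm diameter, 85 mm tall. Loose bystander beside the dryer. Origin at the centre of its underside.
- spare_vial: spare amber vial, 23 mm diameter, 42 mm tall, standing on the table beside the lanes. Loose bystander beside the dryer. Origin at the centre of its underside.
- cap_box: open green box, 90 x 120 x 45 mm. Loose bystander beside the dryer. Origin at the centre of its underside.
- jar: white jar with red cap, 70 mm diameter, 80 mm tall. Loose bystander beside the dryer. Origin at the centre of its underside.

How it is judged (in metres and radians):
On the way, in this order (a step that is already met when the one before it is completed fails the run):
1. the empty (orange) tray is pushed fully home (within 6 mm) while the full tray is still in (out by less than 20 mm) (value of joint empty_tray below 0.006 m and value of joint full_tray below 0.02 m), for 0.2 s.
2. a fingertip bears on the inner face of the blue lip, the full tray out by less than 80 mm (contact force between the fingers and full_lip_back above 0.5 N and value of joint full_tray below 0.08 m), for 0.1 s.
3. the full (blue) tray is drawn out to its stop (within 6 mm) (value of joint full_tray above 0.104 m), for 0.2 s.
At the end, for the whole second after the job is handed in: The blue tray is out to its stop (at least 104 of 110 mm), the orange tray is home (within 6 mm), and the three vials stand upright (within 0.2 rad), at rest, on the floor of their pockets (value of joint full_tray above 0.104 m and value of joint empty_tray below 0.006 m and angle between each of vial0, vial1, vial2's own z axis and vertical below 0.2 rad and linear speed of each of vial0, vial1, vial2 below 0.02 m/s and x of each of vial0, vial1, vial2 in the frame of full_lip below 0.095 m and height (world z) of vial0 between 0.016 and 0.03 m and height (world z) of vial1 between 0.016 and 0.03 m and height (world z) of vial2 between 0.016 and 0.03 m); the robot touches nothing.
It fails at once if a lip is gripped: fingers press on its front and its inner face at once (over 4 N each) ((contact force between the fingers and full_lip_front above 4 N and contact force between the fingers and full_lip_back above 4 N) or (contact force between the fingers and empty_lip_front above 4 N and contact force between the fingers and empty_lip_back above 4 N)).
It fails at once if the fingers touch a vial of the full tray (over 1 N) (contact force between the fingers and vial0 above 1 N or contact force between the fingers and vial1 above 1 N or contact force between the fingers and vial2 above 1 N).
It fails at once if a vial of the full tray is lifted by more than 12 mm or tipped by more than 0.4 rad (height (world z) of any of vial0, vial1, vial2 above 0.034 m or angle between any of vial0, vial1, vial2's own z axis and vertical above 0.4 rad).
It fails at once if a bystander is moved by more than 20 mm (distance of any of amber_bottle, beaker, spare_vial, cap_box, jar from where it was at the start of the episode above 0.02 m).
It also fails if it takes over 42 s, if anything falls off the work surface, if the arm or the gripper's body presses on something with over 40 N, if the wrist force passes 120 N, or if a joint passes its speed limit or range.

## Working session

There is one attempt and no reset: what is moved stays moved. The work goes in short steps, Python scripts to look and compute and a shell command to move; the robot and the scene stay as the last step left them, time stands still between calls to the robot, and variables do not carry over. Pictures are saved under pics/ and viewed, and the job is handed in when it is done.

```bash
mkdir -p pics; ls
python3 - <<'E'
from cell import *
import cv2
s=read_state();print(s)
for n in("scene","top"):
    g=get_image(n);cv2.imwrite(f"pics/{n}0.png",g["color"][...,::-1])
    print(n,{k:v for k,v in g.items() if k!="color"})
E
```

```text
pics
{'clock': 0.0, 'qpos': array([-1.38478396,  0.6293651 ,  0.03842156,  1.51836445, -0.0270006 ,
        0.99629418, -0.01995211]), 'qd': array([ 2.00351010e-04,  1.84882219e-05, -2.12847930e-04, -9.34902703e-04,
       -1.29028055e-03, -7.90167995e-04, -1.79914500e-03]), 'tau': array([ 6.51141272e-04, -5.63389671e+01,  1.22665387e+00, -1.93451232e+01,
        1.10514939e-02,  1.03195276e-02, -6.75790687e-06]), 'eef_pos': array([161.76354581, 628.92669973, 241.37753812]), 'tool_rot': array([-1.57080995,  0.00191367,  1.31904809]), 'force': array([-0.01691022, -0.13250151, -0.19437423]), 'torque': array([ 0.0387279 ,  0.0242381 , -0.00769953]), 'width': 85.31721383588506}
scene {'vfov': 43.079886386799984, 'cx': 252.99022918615287, 'cy': 190.00929580598182, 'k1': -0.17558444518149707, 'camera_from_world': array([[ 1.17577676e-01,  9.92962143e-01, -1.42011323e-02,
        -1.29607683e+02],
       [ 7.92027450e-01, -1.02392142e-01, -6.01837492e-01,
        -3.99026021e+02],
       [-5.99055931e-01,  5.95149673e-02, -7.98492305e-01,
         1.44903318e+03],
       [ 0.00000000e+00,  0.00000000e+00,  0.00000000e+00,
         1.00000000e+00]])}
top {'vfov': 53.12827973647244, 'cx': 256.1178416257372, 'cy': 191.1891617445311, 'k1': -0.11038138739372054, 'camera_from_world': array([[ 2.46743735e-02, -9.99675979e-01,  6.25397779e-03,
         4.39627070e+01],
       [-9.83140152e-01, -2.53990737e-02, -1.81081000e-01,
         5.73672014e+02],
       [ 1.81181171e-01, -1.68047646e-03, -9.83448300e-01,
         9.59907509e+02],
       [ 0.00000000e+00,  0.00000000e+00,  0.00000000e+00,
         1.00000000e+00]])}
```

View pics/scene0.png

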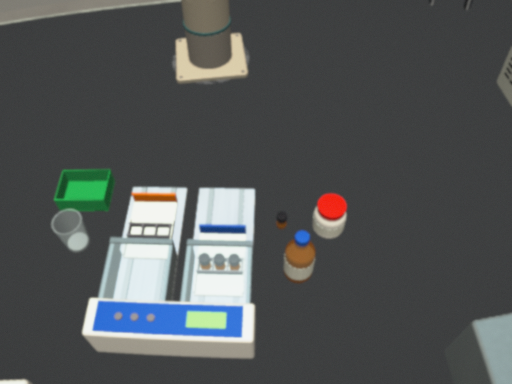

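View pics/top0.png

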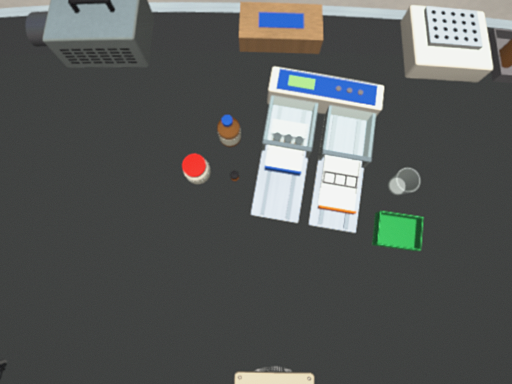

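The scene view shows the orange lip at (155,197) and the blue lip at (222,229). The top view has orange at (337,209) and blue at (282,170). The blue tray is on the robot's left (+y) with the spare vial beside it. Next I'll measure the lips.

```bash
cat > h.py <<'E'
from cell import *
import cv2, numpy as np
def K(g):
    f=g["color"].shape[0]/2/np.tan(np.radians(g["vfov"])/2)
    return np.array([[f,0,g["cx"]],[0,f,g["cy"]],[0,0,1.]])
def cast(g,uv,z):
    k=K(g);T=g["camera_from_world"];R=T[:3,:3];c=-R.T@T[:3,3]
    n=(np.asarray(uv,float).reshape(-1,2)-k[:2,2])/k[0,0]
    # distorted = u*(1+k1 r^2)
    u=n.copy()
    for _ in range(30): u=n/(1+g["k1"]*(u**2).sum(1,keepdims=True))
    d=np.c_[u,np.ones(len(u))]@R
    return c+d*((z-c[2])/d[:,2])[:,None]
def proj(g,P):
    k=K(g);T=g["camera_from_world"];p=np.asarray(P,float).reshape(-1,3)@T[:3,:3].T+T[:3,3]
    u=p[:,:2]/p[:,2:];u=u*(1+g["k1"]*(u**2).sum(1,keepdims=True));return u*k[0,0]+k[:2,2]
def lips(g,roi=None):
    h=cv2.cvtColor(g["color"],cv2.COLOR_RGB2HSV);out={}
    for n,lo,hi in(("blue",(105,120,50),(125,255,255)),("orange",(5,170,120),(16,255,255))):
        m=cv2.inRange(h,lo,hi);nn,l,st,ce=cv2.connectedComponentsWithStats(m)
        out[n]=[(st[i].tolist(),ce[i].round(1).tolist(),np.argwhere(l==i)[:,::-1]) for i in range(1,nn) if st[i,4]>25]
    return out
E
python3 - <<'E'
from h import *
for n in("scene","top"):
    g=get_image(n);o=lips(g)
    for c in o:
        for st,ce,px in o[c]:
            r=cv2.minAreaRect(px.astype(np.float32)); 
            x=px[:,0];lo=px[x<=x.min()+1].mean(0);hi=px[x>=x.max()-1].mean(0)
            print(n,c,st,ce,r); print(cast(g,[ce,lo,hi],45).round(1).tolist())
    cv2.imwrite(f"pics/{n}_z.png",cv2.resize(g["color"][...,::-1][(150 if n=="scene" else 60):(350 if n=="scene" else 240),(70 if n=="scene" else 220):(270 if n=="scene" else 400)],None,fx=3,fy=3,interpolation=cv2.INTER_CUBIC))
E
```

```text
scene blue [200, 225, 45, 8, 303] [222.0, 228.1] ((222.0, 228.5), (7.0, 44.0), 90.0)
[[638.6, -10.6, 45.0], [630.2, -55.6, 45.0], [645.3, 34.5, 45.0]]
scene blue [294, 230, 17, 16, 200] [301.8, 237.0] ((301.75, 236.75), (14.849241256713867, 15.55634880065918), 45.0)
[[681.9, 153.2, 45.0], [677.5, 138.9, 45.0], [681.5, 168.9, 45.0]]
scene blue [93, 302, 149, 35, 3460] [162.6, 318.7] ((167.31564331054688, 318.7411193847656), (147.86798095703125, 30.34066390991211), 2.0638198852539062)
[[829.1, -140.2, 45.0], [831.5, -274.2, 45.0], [847.6, 6.9, 45.0]]
scene orange [133, 194, 42, 7, 243] [154.2, 196.5] ((153.5, 197.0), (6.0, 41.0), 90.0)
[[536.3, -155.4, 45.0], [525.4, -202.2, 45.0], [542.5, -112.0, 45.0]]
scene orange [287, 243, 27, 20, 314] [300.1, 253.4] ((299.5904541015625, 252.98121643066406), (26.40612030029297, 18.285655975341797), 6.709836959838867)
[[720.2, 142.9, 45.0], [707.8, 119.4, 45.0], [717.5, 168.9, 45.0]]
top blue [259, 13, 44, 15, 617] [280.5, 19.9] ((280.5, 20.0), (14.0, 43.0), 90.0)
[[1092.7, -1.2, 45.0], [1092.0, 61.2, 45.0], [1093.1, -63.7, 45.0]]
top blue [277, 70, 100, 35, 1502] [331.0, 87.6] ((326.83917236328125, 86.6587905883789), (98.85923767089844, 19.32517433166504), 9.833563804626465)
[[877.7, -146.4, 45.0], [883.1, 4.8, 45.0], [874.1, -273.9, 45.0]]
top blue [221, 114, 11, 12, 103] [226.6, 119.5] ((226.0, 119.5), (11.0, 10.0), 90.0)
[[772.8, 144.9, 45.0], [773.2, 158.3, 45.0], [773.1, 134.2, 45.0]]
top blue [265, 166, 36, 9, 102] [282.2, 170.0] ((282.3115234375, 170.05563354492188), (35.509708404541016, 2.953282594680786), 10.12467098236084)
[[633.4, -10.2, 45.0], [641.0, 34.6, 45.0], [628.2, -56.3, 45.0]]
top orange [319, 206, 36, 7, 57] [335.9, 209.2] ((336.4376220703125, 209.35870361328125), (35.51046371459961, 1.5849058628082275), 9.865806579589844)
[[530.7, -154.0, 45.0], [536.9, -110.3, 45.0], [524.3, -201.2, 45.0]]
```

View pics/scene_z.png

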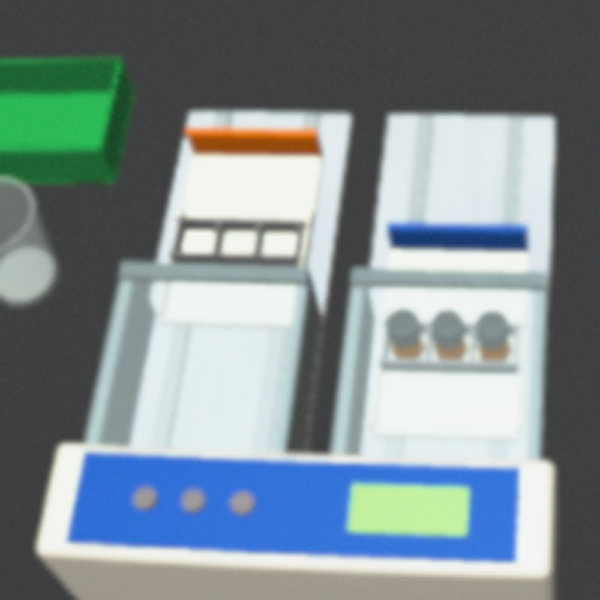

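View pics/top_z.png

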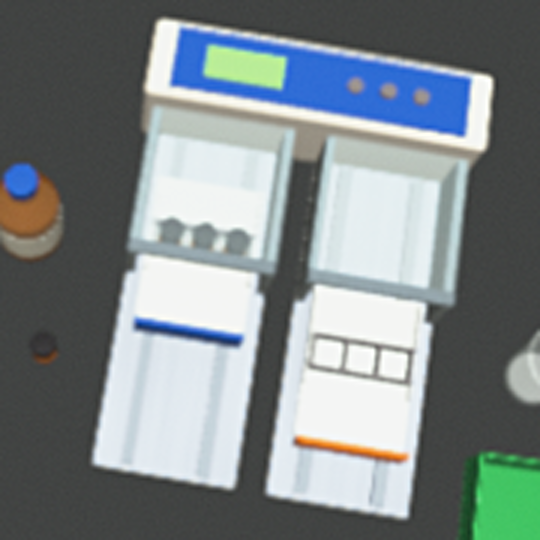

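Run:
```python
from h import *
for n in("scene","top"):
    g=get_image(n);T=g["camera_from_world"];print(n,"cam",(-T[:3,:3].T@T[:3,3]).round())
    o=lips(g)
    big=max(o["blue"],key=lambda a:a[0][2])
    P=cast(g,big[2],102)[:,:2].astype(np.float32)
    r=cv2.minAreaRect(P);print("panel",r)
    for c in o:
        for st,ce,px in o[c]:
            if 30<st[2]<60 and st[3]<12:
                # per-column upper and lower edges
                for nm,f,zz in(("up",np.min,50),("low",np.max,50)):
                    xs=np.unique(px[:,0])[4:-4];ys=np.array([f(px[px[:,0]==x,1]) for x in xs])+(-.5 if nm=="up" else .5)
                    W=cast(g,np.c_[xs,ys],zz)[:,:2];p=np.polyfit(W[:,1],W[:,0],1)
                    print(c,nm,W.mean(0).round(1),"yaw",-np.arctan(p[0]).round(3))
```

```text
scene cam [1199.    2.  915.]
panel ((853.9026489257812, -123.17095947265625), (264.9836120605469, 56.908084869384766), 81.50399780273438)
blue up [633.1  -9.9] yaw -0.135
blue low [650.5 -11.3] yaw -0.137
orange up [ 531.5 -156.2] yaw -0.128
orange low [ 548.5 -156.1] yaw -0.142
top cam [ 389.   60. 1048.]
panel ((852.642822265625, -123.50967407226562), (264.56793212890625, 56.640411376953125), 81.50785827636719)
blue up [636.  -10.6] yaw -0.146
blue low [628.  -10.7] yaw -0.149
orange up [ 531.8 -154.6] yaw -0.146
orange low [ 527.3 -154.6] yaw -0.15
```

```bash
python3 -m jog '[{"x":-160,"z":-200,"ay":-0.104,"grip":0},{"x":-160,"z":-200,"ay":-0.104,"grip":0},{"x":-160,"z":-200,"ay":-0.104,"grip":0},{"x":-160,"z":-200,"ay":-0.104,"grip":0},{"x":-160,"z":-200,"ay":-0.104,"grip":0}]'
```

```text
$[0]: bad value
```

```bash
python3 -m jog '[{"x":-160,"y":0,"z":-200,"ax":0,"ay":-0.104,"az":0,"grip":0},{"x":-160,"y":0,"z":-200,"ax":0,"ay":-0.104,"az":0,"grip":0},{"x":-160,"y":0,"z":-200,"ax":0,"ay":-0.104,"az":0,"grip":0},{"x":-160,"y":0,"z":-200,"ax":0,"ay":-0.104,"az":0,"grip":0},{"x":-160,"y":0,"z":-200,"ax":0,"ay":-0.104,"az":0,"grip":0}]'
```

```text
clock: 0.8
eef_pos: [313.1, 427.9, 242.5]
tool_rot: [-1.571, -0.0, 1.423]
force: [-0.0, 0.3, -0.6]
width: 12.3
```

```bash
python3 -m jog '[{"x":-150,"y":0,"z":-190,"ax":0,"ay":0,"az":0,"grip":0},{"x":-150,"y":0,"z":-190,"ax":0,"ay":0,"az":0,"grip":0},{"x":-150,"y":0,"z":-190,"ax":0,"ay":0,"az":0,"grip":0},{"x":-150,"y":0,"z":-190,"ax":0,"ay":0,"az":0,"grip":0},{"x":-150,"y":0,"z":-190,"ax":0,"ay":0,"az":0,"grip":0}]'
python3 -m jog '[{"x":-230,"y":0,"z":-20,"ax":0,"ay":0,"az":0,"grip":0},{"x":-230,"y":0,"z":-20,"ax":0,"ay":0,"az":0,"grip":0},{"x":-230,"y":0,"z":-20,"ax":0,"ay":0,"az":0,"grip":0},{"x":-230,"y":0,"z":-20,"ax":0,"ay":0,"az":0,"grip":0},{"x":-230,"y":0,"z":-20,"ax":0,"ay":0,"az":0,"grip":0}]'
```

```text
clock: 1.3
eef_pos: [479.8, 250.7, 242.5]
tool_rot: [-1.572, 0.0, 1.421]
force: [0.4, 1.2, -0.6]
width: -0.2
clock: 1.8
eef_pos: [463.1, 18.7, 242.5]
tool_rot: [-1.571, 0.001, 1.419]
force: [0.6, -0.2, -0.1]
width: 0.0
```

```bash
python3 -m jog '[{"x":-162,"y":0,"z":-52,"ax":0,"ay":0,"az":0,"grip":0},{"x":-162,"y":0,"z":-52,"ax":0,"ay":0,"az":0,"grip":0},{"x":-162,"y":0,"z":-52,"ax":0,"ay":0,"az":0,"grip":0},{"x":-162,"y":0,"z":-52,"ax":0,"ay":0,"az":0,"grip":0},{"x":-162,"y":0,"z":-52,"ax":0,"ay":0,"az":0,"grip":0}]'
python3 -m jog '[{"x":0,"y":50,"z":0,"ax":0,"ay":0,"az":0,"grip":0},{"x":0,"y":100,"z":0,"ax":0,"ay":0,"az":0,"grip":0},{"x":0,"y":150,"z":0,"ax":0,"ay":0,"az":0,"grip":0},{"x":0,"y":150,"z":0,"ax":0,"ay":0,"az":0,"grip":0},{"x":0,"y":150,"z":0,"ax":0,"ay":0,"az":0,"grip":0}]'
cat > snap.py <<'E'
import sys
from h import *
t=sys.argv[1];ims=[]
for n,(r,c) in(("scene",(150,70)),("top",(60,220))):
    g=get_image(n);im=g["color"][...,::-1].copy()[r:r+200,c:c+200]
    ims.append(cv2.resize(im,(400,400),interpolation=cv2.INTER_CUBIC))
    T=g["camera_from_world"]
    for cc,l in lips(g).items():
        for st,ce,px in l:
            if 15<st[2]<60 and st[3]<12 and st[1]>100: 
                xs=np.unique(px[:,0])[2:-2];ys=np.array([px[px[:,0]==x,1].min()-.5 for x in xs])
                W=cast(g,np.c_[xs,ys],50)[:,:2]
                rel=W-np.array([634.5,-10.5]);rel=rel@np.array([.989,-.1475])
                print(n,cc,st,"up-edge dryer-x rel. blue home",(np.median(rel)+(3 if n=="scene" else -3)).round(1))
cv2.imwrite(f"pics/{t}.png",np.hstack(ims))
E
python3 snap.py a1
```

```text
clock: 2.3
eef_pos: [491.4, -149.5, 242.4]
tool_rot: [-1.572, 0.002, 1.416]
force: [-0.4, 0.2, 0.4]
width: 0.2
clock: 2.8
eef_pos: [491.2, -144.0, 92.4]
tool_rot: [-1.569, -0.001, 1.424]
force: [0.3, 0.5, 0.5]
width: 0.0
scene blue [200, 225, 45, 8, 306] up-edge dryer-x rel. blue home 1.5
scene orange [133, 194, 42, 7, 246] up-edge dryer-x rel. blue home -77.4
top blue [265, 166, 36, 9, 102] up-edge dryer-x rel. blue home -1.6
```

View pics/a1.png

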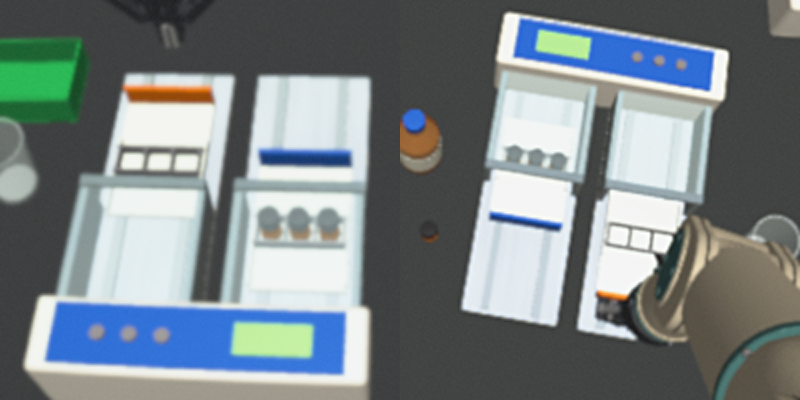

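The fingertips are at scene pixel (156,173), in front of the orange lip, and clear of it. I'll check the tip height against the TCP.

Run:
```python
from h import *
g=get_image("scene")
for z in(60,70,80,90,100):print(z,proj(g,[[491,-144,z],[502,-146,z]]).round(1).tolist())
cv2.imwrite("pics/tip1.png",cv2.resize(g["color"][130:210,110:210,::-1],None,fx=6,fy=6,interpolation=cv2.INTER_CUBIC))
```

```text
60 [[158.1, 176.2], [157.2, 180.0]]
70 [[157.4, 173.4], [156.5, 177.3]]
80 [[156.6, 170.6], [155.7, 174.5]]
90 [[155.9, 167.7], [154.9, 171.6]]
100 [[155.1, 164.9], [154.2, 168.8]]
```

View pics/tip1.png

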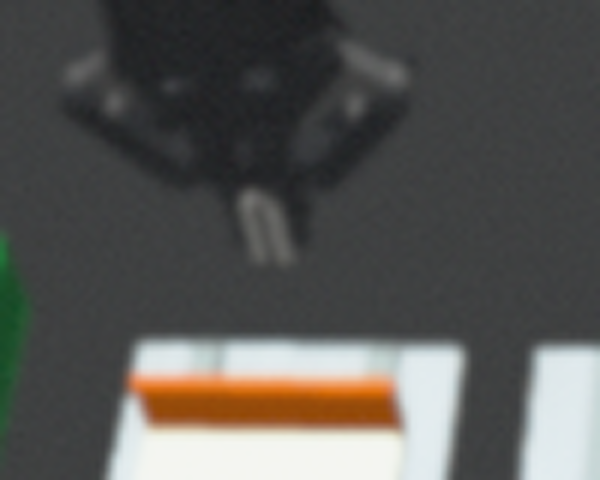

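```bash
python3 -m jog '[{"x":-5,"y":46,"z":0,"ax":0,"ay":0,"az":0,"grip":0},{"x":-5,"y":46,"z":0,"ax":0,"ay":0,"az":0,"grip":0},{"x":-5,"y":46,"z":-10,"ax":0,"ay":0,"az":0,"grip":0},{"x":-5,"y":46,"z":-20,"ax":0,"ay":0,"az":0,"grip":0},{"x":-5,"y":46,"z":-30,"ax":0,"ay":0,"az":0,"grip":0}]'
```

```text
clock: 3.45
eef_pos: [522.4, -154.6, 49.0]
tool_rot: [-1.574, 0.0, 1.423]
force: [-2.9, 1.2, 1.4]
width: 0.2
```

```bash
python3 -m jog '[{"x":0,"y":0,"z":-12,"ax":0,"ay":0,"az":0,"grip":0},{"x":0,"y":0,"z":-24,"ax":0,"ay":0,"az":0,"grip":0},{"x":0,"y":0,"z":-36,"ax":0,"ay":0,"az":0,"grip":0},{"x":0,"y":0,"z":-48,"ax":0,"ay":0,"az":0,"grip":0},{"x":0,"y":0,"z":-60,"ax":0,"ay":0,"az":0,"grip":0}]'; python3 snap.py a2
```

```text
clock: 3.95
eef_pos: [580.3, -163.2, 48.1]
tool_rot: [-1.571, -0.0, 1.423]
force: [-2.7, 0.2, 0.8]
width: -0.4
scene blue [200, 225, 45, 8, 299] up-edge dryer-x rel. blue home 1.7
scene orange [128, 216, 44, 8, 285] up-edge dryer-x rel. blue home -14.6
top blue [265, 166, 36, 9, 101] up-edge dryer-x rel. blue home -1.6
```

View pics/a2.png

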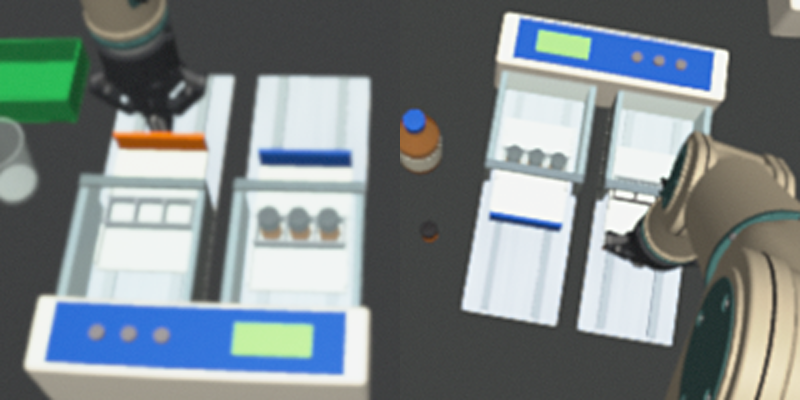

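The orange lip is about 16 mm short of home. I'll keep pushing until the stop shows in the force.

```bash
python3 -m jog '[{"x":0,"y":0,"z":-5,"ax":0,"ay":0,"az":0,"grip":0},{"x":0,"y":0,"z":-9,"ax":0,"ay":0,"az":0,"grip":0},{"x":0,"y":0,"z":-12,"ax":0,"ay":0,"az":0,"grip":0},{"x":0,"y":0,"z":-14,"ax":0,"ay":0,"az":0,"grip":0}]'; python3 -m jog '[{"x":0,"y":0,"z":-1,"ax":0,"ay":0,"az":0,"grip":0},{"x":0,"y":0,"z":-2,"ax":0,"ay":0,"az":0,"grip":0}]';python3 -m jog '[{"x":0,"y":0,"z":-1,"ax":0,"ay":0,"az":0,"grip":0},{"x":0,"y":0,"z":-2,"ax":0,"ay":0,"az":0,"grip":0}]'
```

```text
clock: 4.45
eef_pos: [593.4, -165.2, 46.4]
tool_rot: [-1.57, -0.0, 1.423]
force: [-3.0, -0.0, 1.4]
width: -0.3
clock: 4.65
eef_pos: [595.3, -165.5, 46.2]
tool_rot: [-1.57, -0.0, 1.423]
force: [-1.8, 0.1, 1.9]
width: 0.0
clock: 4.85
eef_pos: [597.4, -165.8, 46.2]
tool_rot: [-1.57, -0.0, 1.423]
force: [-3.1, 1.0, 2.0]
width: 0.4
```

```bash
python3 -m jog '[{"x":0,"y":0,"z":-1,"ax":0,"ay":0,"az":0,"grip":0},{"x":0,"y":0,"z":-2,"ax":0,"ay":0,"az":0,"grip":0},{"x":0,"y":0,"z":-2,"ax":0,"ay":0,"az":0,"grip":0}]';python3 -m jog '[{"x":0,"y":0,"z":-1,"ax":0,"ay":0,"az":0,"grip":0},{"x":0,"y":0,"z":-2,"ax":0,"ay":0,"az":0,"grip":0},{"x":0,"y":0,"z":-2,"ax":0,"ay":0,"az":0,"grip":0}]'; python3 snap.py a3
```

```text
clock: 5.15
eef_pos: [597.4, -165.9, 46.0]
tool_rot: [-1.566, -0.0, 1.423]
force: [-7.2, 2.0, 4.8]
width: 0.1
clock: 5.45
eef_pos: [597.5, -165.9, 45.9]
tool_rot: [-1.562, -0.001, 1.423]
force: [-9.6, 2.6, 7.8]
width: -0.1
scene blue [200, 225, 45, 8, 303] up-edge dryer-x rel. blue home 1.6
scene orange [126, 222, 45, 9, 277] up-edge dryer-x rel. blue home 3.4
top blue [265, 166, 36, 9, 103] up-edge dryer-x rel. blue home -1.6
```

```bash
python3 -m jog '[{"x":0,"y":0,"z":15,"ax":0,"ay":0,"az":0,"grip":0},{"x":0,"y":0,"z":25,"ax":0,"ay":0,"az":0,"grip":0},{"x":0,"y":-40,"z":25,"ax":0,"ay":0,"az":0,"grip":0},{"x":0,"y":-85,"z":25,"ax":0,"ay":0,"az":0,"grip":0},{"x":0,"y":-85,"z":25,"ax":0,"ay":0,"az":0,"grip":0}]'; python3 snap.py a4;  python3 -m jog '[{"x":50,"y":0,"z":-10,"ax":0,"ay":0,"az":0,"grip":0},{"x":100,"y":0,"z":-30,"ax":0,"ay":0,"az":0,"grip":0},{"x":140,"y":0,"z":-45,"ax":0,"ay":0,"az":0,"grip":0},{"x":159,"y":0,"z":-59,"ax":0,"ay":0,"az":0,"grip":0},{"x":159,"y":0,"z":-59,"ax":0,"ay":0,"az":0,"grip":0}]'; python3 snap.py a5
```

```text
clock: 6.05
eef_pos: [581.7, -164.3, 137.2]
tool_rot: [-1.584, 0.001, 1.423]
force: [0.8, -0.9, -0.1]
width: -0.3
scene blue [200, 225, 45, 7, 302] up-edge dryer-x rel. blue home 1.5
scene orange [126, 224, 45, 7, 262] up-edge dryer-x rel. blue home 3.6
top blue [265, 166, 36, 9, 103] up-edge dryer-x rel. blue home -1.6
clock: 6.65
eef_pos: [660.1, -8.2, 129.3]
tool_rot: [-1.571, -0.003, 1.43]
force: [-0.2, 0.2, 0.6]
width: -0.3
scene blue [200, 225, 45, 7, 301] up-edge dryer-x rel. blue home 1.6
scene orange [126, 224, 45, 7, 262] up-edge dryer-x rel. blue home 3.6
```

View pics/a5.png

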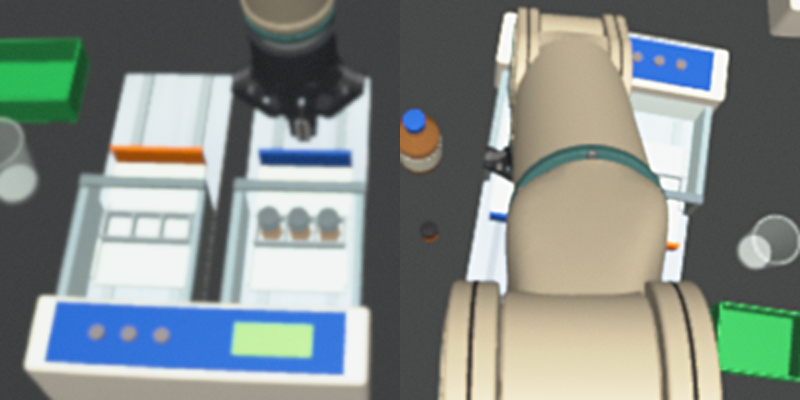

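```bash
python3 -m jog '[{"x":-4,"y":20,"z":0,"ax":0,"ay":0,"az":0,"grip":0},{"x":-4,"y":40,"z":0,"ax":0,"ay":0,"az":0,"grip":0},{"x":-4,"y":55,"z":0,"ax":0,"ay":0,"az":0,"grip":0},{"x":-4,"y":55,"z":0,"ax":0,"ay":0,"az":0,"grip":0}]'; python3 snap.py a6
```

```text
clock: 7.15
eef_pos: [655.2, -19.8, 73.6]
tool_rot: [-1.565, 0.001, 1.421]
force: [0.3, 0.3, 0.5]
width: 0.3
scene blue [223, 223, 22, 10, 149] up-edge dryer-x rel. blue home 0.7
scene orange [126, 224, 45, 7, 262] up-edge dryer-x rel. blue home 3.6
```

View pics/a6.png

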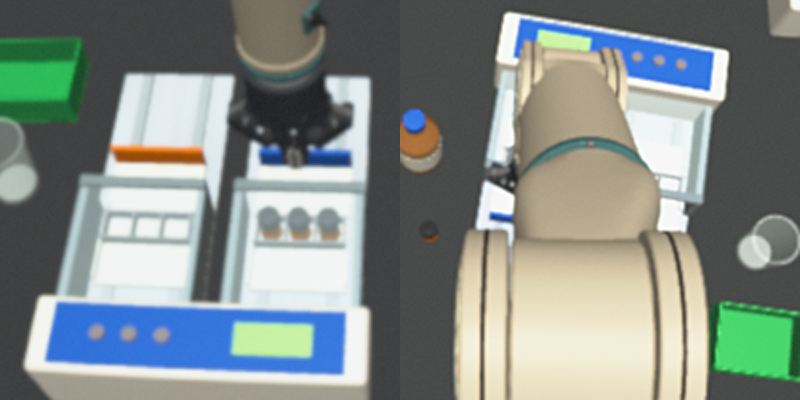

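The fingers stand just behind the blue lip, occluding it at scene (217,228). The gap to the lip is about 8 mm. I'll go on down.

```bash
python3 -m jog '[{"x":0,"y":10,"z":0,"ax":0,"ay":0,"az":0,"grip":0},{"x":0,"y":20,"z":0,"ax":0,"ay":0,"az":0,"grip":0},{"x":0,"y":28,"z":0,"ax":0,"ay":0,"az":0,"grip":0},{"x":0,"y":28,"z":0,"ax":0,"ay":0,"az":0,"grip":0}]'; python3 -m jog '[{"x":0,"y":0,"z":4,"ax":0,"ay":0,"az":0,"grip":0},{"x":0,"y":0,"z":8,"ax":0,"ay":0,"az":0,"grip":0},{"x":0,"y":0,"z":12,"ax":0,"ay":0,"az":0,"grip":0},{"x":0,"y":0,"z":16,"ax":0,"ay":0,"az":0,"grip":0}]'; python3 snap.py a7
```

```text
clock: 7.65
eef_pos: [656.8, -18.0, 46.7]
tool_rot: [-1.568, 0.0, 1.423]
force: [-0.4, 0.0, 0.4]
width: -0.4
clock: 8.05
eef_pos: [643.0, -15.9, 48.8]
tool_rot: [-1.574, -0.0, 1.423]
force: [3.3, -0.5, -2.0]
width: 0.1
scene blue [226, 222, 19, 9, 125] up-edge dryer-x rel. blue home -2.2
scene orange [126, 224, 45, 7, 262] up-edge dryer-x rel. blue home 3.6
```

View pics/a7.png

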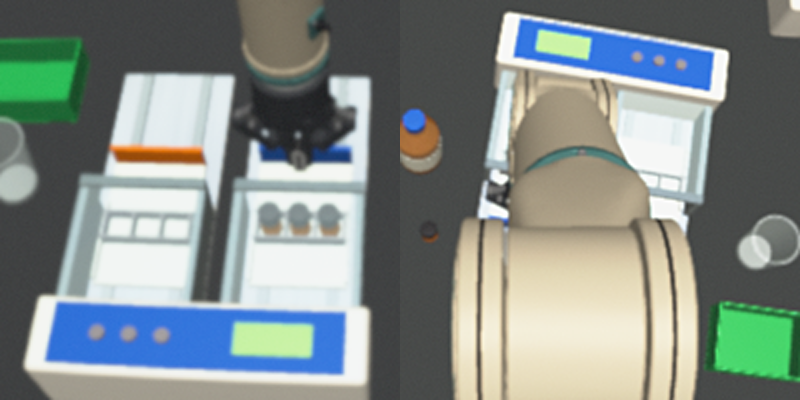

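In contact (3.3 N), and the tray has moved about 4 mm. Now I draw it out.

```bash
python3 -m jog '[{"x":0,"y":0,"z":5,"ax":0,"ay":0,"az":0,"grip":0},{"x":0,"y":0,"z":11,"ax":0,"ay":0,"az":0,"grip":0},{"x":0,"y":0,"z":17,"ax":0,"ay":0,"az":0,"grip":0},{"x":0,"y":0,"z":23,"ax":0,"ay":0,"az":0,"grip":0},{"x":0,"y":0,"z":29,"ax":0,"ay":0,"az":0,"grip":0}]'; python3 snap.py a8; python3 -m jog '[{"x":0,"y":0,"z":6,"ax":0,"ay":0,"az":0,"grip":0},{"x":0,"y":0,"z":12,"ax":0,"ay":0,"az":0,"grip":0},{"x":0,"y":0,"z":18,"ax":0,"ay":0,"az":0,"grip":0},{"x":0,"y":0,"z":24,"ax":0,"ay":0,"az":0,"grip":0},{"x":0,"y":0,"z":30,"ax":0,"ay":0,"az":0,"grip":0}]'; python3 snap.py a9
```

```text
clock: 8.65
eef_pos: [613.1, -11.5, 48.6]
tool_rot: [-1.572, -0.0, 1.423]
force: [2.9, -0.5, 1.0]
width: -0.2
scene blue [227, 211, 18, 8, 127] up-edge dryer-x rel. blue home -32.9
scene orange [126, 224, 45, 7, 262] up-edge dryer-x rel. blue home 3.6
clock: 9.25
eef_pos: [583.0, -7.0, 48.1]
tool_rot: [-1.57, 0.0, 1.423]
force: [2.4, -0.2, -1.9]
width: 0.0
scene blue [227, 199, 19, 9, 135] up-edge dryer-x rel. blue home -64.8
scene orange [126, 224, 45, 7, 262] up-edge dryer-x rel. blue home 3.6
top orange [343, 180, 16, 5, 41] up-edge dryer-x rel. blue home -2.2
```

View pics/a9.png

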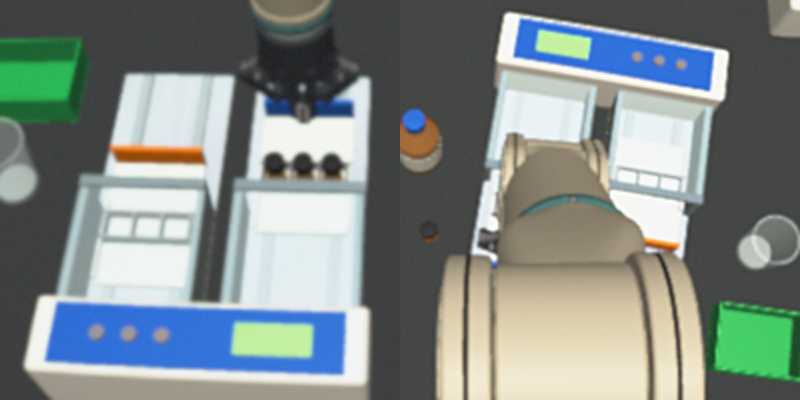

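The tray is out about 65 mm and the vials are standing, at crop (275-330,165). There are about 45 mm left to go.

```bash
python3 -m jog '[{"x":0,"y":0,"z":6,"ax":0,"ay":0,"az":0,"grip":0},{"x":0,"y":0,"z":12,"ax":0,"ay":0,"az":0,"grip":0},{"x":0,"y":0,"z":18,"ax":0,"ay":0,"az":0,"grip":0},{"x":0,"y":0,"z":24,"ax":0,"ay":0,"az":0,"grip":0},{"x":0,"y":0,"z":30,"ax":0,"ay":0,"az":0,"grip":0}]'; python3 -m jog '[{"x":0,"y":0,"z":4,"ax":0,"ay":0,"az":0,"grip":0},{"x":0,"y":0,"z":8,"ax":0,"ay":0,"az":0,"grip":0},{"x":0,"y":0,"z":10,"ax":0,"ay":0,"az":0,"grip":0}]';python3 -m jog '[{"x":0,"y":0,"z":2,"ax":0,"ay":0,"az":0,"grip":0},{"x":0,"y":0,"z":4,"ax":0,"ay":0,"az":0,"grip":0}]';python3 -m jog '[{"x":0,"y":0,"z":2,"ax":0,"ay":0,"az":0,"grip":0},{"x":0,"y":0,"z":3,"ax":0,"ay":0,"az":0,"grip":0}]'
```

```text
clock: 9.85
eef_pos: [553.5, -2.7, 48.3]
tool_rot: [-1.571, 0.0, 1.423]
force: [1.6, -0.4, -1.1]
width: -0.1
clock: 10.15
eef_pos: [543.6, -1.2, 48.3]
tool_rot: [-1.57, 0.0, 1.423]
force: [2.0, -0.7, -2.1]
width: -0.0
clock: 10.35
eef_pos: [540.3, -0.7, 48.3]
tool_rot: [-1.571, 0.0, 1.423]
force: [3.3, -0.6, -1.8]
width: 0.1
clock: 10.55
eef_pos: [538.9, -0.5, 48.5]
tool_rot: [-1.575, -0.0, 1.423]
force: [6.3, -0.9, -4.3]
width: 0.3
```

```bash
python3 -m jog '[{"x":0,"y":0,"z":2,"ax":0,"ay":0,"az":0,"grip":0},{"x":0,"y":0,"z":3,"ax":0,"ay":0,"az":0,"grip":0},{"x":0,"y":0,"z":3,"ax":0,"ay":0,"az":0,"grip":0}]'; python3 -m jog '[{"x":0,"y":0,"z":0,"ax":0,"ay":0,"az":0,"grip":0},{"x":0,"y":0,"z":-5,"ax":0,"ay":0,"az":0,"grip":0},{"x":0,"y":0,"z":-14,"ax":0,"ay":0,"az":0,"grip":0},{"x":0,"y":0,"z":-16,"ax":0,"ay":0,"az":0,"grip":0},{"x":0,"y":0,"z":-16,"ax":0,"ay":0,"az":0,"grip":0}]'; python3 snap.py b1
```

```text
clock: 10.85
eef_pos: [538.9, -0.4, 48.8]
tool_rot: [-1.58, -0.001, 1.423]
force: [9.5, -3.2, -7.0]
width: -0.1
clock: 11.35
eef_pos: [549.7, -2.1, 48.1]
tool_rot: [-1.57, 0.0, 1.423]
force: [-0.4, 0.2, -0.4]
width: -0.1
scene blue [228, 182, 20, 10, 118] up-edge dryer-x rel. blue home -104.9
scene orange [126, 224, 45, 7, 261] up-edge dryer-x rel. blue home 3.6
top orange [326, 177, 33, 7, 76] up-edge dryer-x rel. blue home -2.2
```

View pics/b1.png

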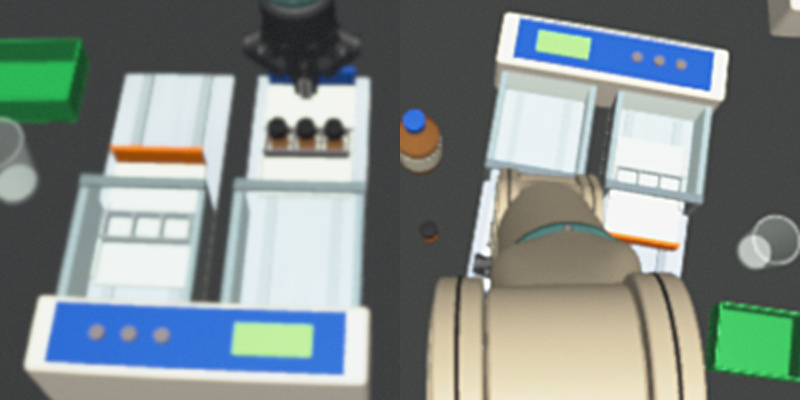

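The tool is off the lip (0.4 N) and the vials stand at crop (278-335,130). Now I lift straight up and make a final check.

```bash
python3 -m jog '[{"x":0,"y":-20,"z":0,"ax":0,"ay":0,"az":0,"grip":0},{"x":0,"y":-60,"z":0,"ax":0,"ay":0,"az":0,"grip":0},{"x":0,"y":-110,"z":0,"ax":0,"ay":0,"az":0,"grip":0},{"x":0,"y":-150,"z":0,"ax":0,"ay":0,"az":0,"grip":0},{"x":0,"y":-150,"z":0,"ax":0,"ay":0,"az":0,"grip":0}]'; python3 -m jog '[{"x":50,"y":0,"z":50,"ax":0,"ay":0,"az":0,"grip":0},{"x":100,"y":0,"z":50,"ax":0,"ay":0,"az":0,"grip":0},{"x":150,"y":0,"z":50,"ax":0,"ay":0,"az":0,"grip":0},{"x":200,"y":0,"z":50,"ax":0,"ay":0,"az":0,"grip":0},{"x":200,"y":0,"z":50,"ax":0,"ay":0,"az":0,"grip":0}]'; python3 -m jog '[{"x":0,"y":0,"z":0,"ax":0,"ay":0,"az":0,"grip":0},{"x":0,"y":0,"z":0,"ax":0,"ay":0,"az":0,"grip":0}]'; python3 snap.py b2
python3 - <<'E'
from h import *
a=get_image("scene")["color"];cv2.imwrite("pics/b3.png",a[...,::-1])
E
```

```text
clock: 11.95
eef_pos: [553.1, -2.2, 203.7]
tool_rot: [-1.581, -0.002, 1.423]
force: [1.1, 0.0, 0.2]
width: 0.3
clock: 12.45
eef_pos: [528.6, 210.2, 197.3]
tool_rot: [-1.569, -0.003, 1.431]
force: [-0.5, -0.0, -0.5]
width: 0.0
clock: 12.65
eef_pos: [529.3, 201.5, 197.4]
tool_rot: [-1.569, 0.002, 1.423]
force: [-0.3, -1.2, 0.6]
width: 0.2
scene blue [203, 182, 45, 10, 371] up-edge dryer-x rel. blue home -111.9
scene orange [126, 224, 45, 7, 263] up-edge dryer-x rel. blue home 3.6
top blue [258, 206, 36, 8, 79] up-edge dryer-x rel. blue home -111.2
top orange [323, 177, 36, 7, 84] up-edge dryer-x rel. blue home -2.1
```

View pics/b2.png

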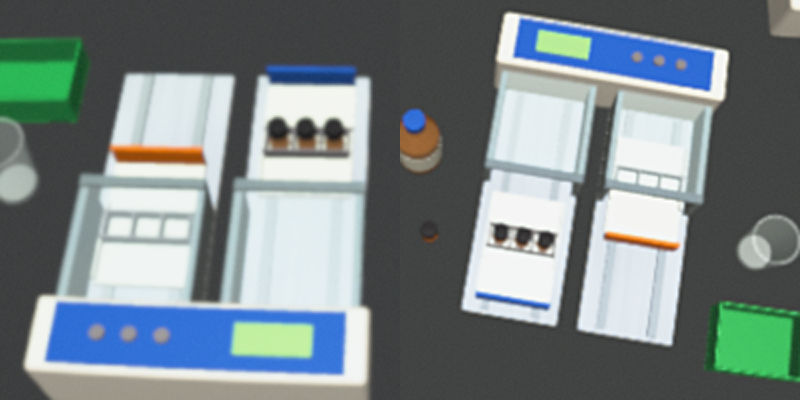

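View pics/b3.png

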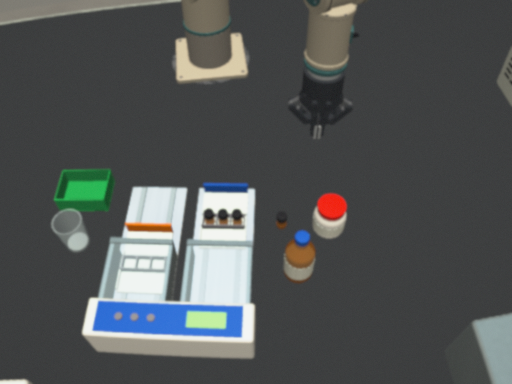

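The final scene picture shows the blue lip at (226,187), fully out, and the orange lip at (149,227), home. The three vials are upright at (209-237,216). The bystanders are where they were, and the arm is clear of everything.

```bash
python3 -c "
from cell import *
print(finish_job())"
```

```text
the job is handed in; nothing more can be done
None
```

I pushed the orange tray home, drew the blue tray out to its stop, and handed the job in at about 12.9 s of the 42 s allowed; no verdict was reported.

- **Orange tray:** I pushed it from the front with the shut fingertips until it stopped moving, with the force rising to about 10 N. The finger position put the lip within about 0.5 mm of home. The two cameras gave +3.6 mm and -2.1 mm, which is within their calibration spread, so I relied on the stop.
- **Blue tray:** I hooked the shut fingertips behind the lip and drew it out until it met its stop, with the force rising to about 10 N. The finger position put it about 110 mm out. The cameras gave 111.9 mm and 111.2 mm.
- **Vials:** In both last pictures all three vials stand upright in their pockets in front of the hood.
- **Bystanders:** By eye, they are where they were in the first pictures; I did not measure them.
- **Arm:** It was parked in free space, with about 1 N read on the tool and nothing touching it.

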